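# Run the hook round the corner rail and catch it

## Task

Slide the wooden hanger with its hook along the bent steel rail, round the corner and on until it sits against the stop disc at the end nearer you, then swing the little catch on that post shut behind it so that it cannot slide back. Do not knock over or shift the other things on the worktop.

Things in the scene. Friction and masses are not known exactly. Their poses are not given: they have to be found in the camera images.
- rail: Fixed L-shaped rail of 12 mm round steel rod, level, axis 130 mm above the worktop, on two 16 mm posts. Origin on the worktop, z up. In its frame (mm): near post at x -90, y -70; leg B runs from it along +x at y -70 to x 10; then a quarter bend; then leg A along +y at x 65 from y -15 to the far post at y 145. Post tops 140 up, feet 64 across.
- bend_center (a point): Centre of curvature of the rod's quarter bend, on the level of the rod's axis (no part is there); axes as the rail's. The rod's centreline has radius 55 mm about it: it leaves leg A at +x of this point and joins leg B at -y of it.
- home_point (a point): Point on the rod's axis where the hanger's centre lies when it touches the near stop disc (32 mm across, its face 14 mm from the near post's axis; a like disc is at the far post). 28 mm from the near post's axis along the rail's +x. Axes as the rail's.
- hanger_center (a point): Centre of the hanger: dark wooden barrel 38 mm in diameter, 28 mm long, with a 19 mm bore along its own x axis, threaded loosely on the rod (its centre hangs 3.5 mm below the rod's axis). A thin steel hook hangs to 47 mm below the centre. About 60 g, slides freely. Starts on leg A, 55 to 95 mm from the far post's axis.
- catch (a joint): Angle of the swivel catch about the near post's vertical axis, rad: 0 = shut (arm over the rod along the rail's +x, at a stop), growing clockwise from above (1.57: arm along the rail's -y) to 2.5. Friction of 0.04 N m holds it. Arm 24 to 29 mm above the rod's axis, 58 mm long; a tongue at its end, from 50 mm out, reaches down to 8 mm above the axis, behind a hanger that is home.
- catch_knob (a point): Middle of the upright wooden knob on the catch's arm: 14 mm diameter, 24 mm tall, from 28 to 52 mm above the rod's axis, 53 mm from the pivot axis; this point is 170 mm above the worktop. It can be pushed round with a fingertip. The catch cannot shut while the hanger is in the way.
- hanger: The same hanger as a body; its origin is its centre.
- lidded_jar: Bystander: clear jar with a lid, 71 mm across, 85 mm tall, standing inside the rail's corner; origin under its centre.
- cup: Bystander: blue cup 84 mm across, 91 mm tall, with handle, to the right of the rail; origin under its centre.
- tea: Bystander: lying tea carton 69x133x66 mm, left front of the rail; origin under its centre.
- tin: Bystander: food tin 75 mm across, 110 mm tall, left behind; origin under its centre.
- garlic: Bystander: garlic bulb about 60 mm, on the near side of the rail's far post; origin under its centre.
- fork: Bystander: table fork 204 mm long lying across the front, near the worktop edge; origin under its centre.
Mind the look-alikes: they are no part of the job. Of the things shaped like the hanger, the dark wooden one is meant.

How it is judged:
On the way, in this order (a step that is already met when the one before it is completed fails the run):
1. the hanger has come round the bend onto the near leg (y of hanger_center in the frame of home_point below 0.012 m and x of hanger_center in the frame of home_point above 0.02 m), for 0.05 s.
2. the hanger is at the near stop with the catch still open (x of hanger_center in the frame of home_point between -0.008 and 0.012 m and y of hanger_center in the frame of home_point between -0.012 and 0.012 m and value of joint catch above 0.5 rad), for 0.1 s.
At the end, for the whole second after the job is handed in: The hanger is on the near leg within 12 mm of its place against the stop disc and at rest, and the catch is shut to within 0.15 rad (x of hanger_center in the frame of home_point between -0.008 and 0.012 m and y of hanger_center in the frame of home_point between -0.012 and 0.012 m and value of joint catch below 0.15 rad and linear speed of hanger below 0.02 m/s); the robot touches nothing.
It fails at once if a bystander (jar, cup, tea carton, tin, garlic, fork) is shifted by more than 40 mm (distance of any of lidded_jar, cup, tea, tin, garlic, fork from where it was at the start of the episode above 0.04 m).
It also fails if it takes over 61 s, if anything falls off the work surface, if the arm or the gripper's body presses on something with over 40 N, if the wrist force passes 120 N, or if a joint passes its speed limit or range.

## Robot

A 6-joint arm with a two-finger parallel gripper is mounted at the origin on a cart in front of the work surface, level with it; the furniture and walls round the work are solid. World frame = base frame: x ahead of the robot, y to its left, z up, the work surface at z = 0. Lengths are in m, angles in rad, forces in N, time in s.
With the tool pointing down it reaches from about 0.35 to 0.975 m from the base axis. Payload 4.9 kg.
Tool frame: the origin (TCP) lies on the front face of the gripper's body, between the roots of the fingers; the fingertips stand ctrl.finger_overhang ahead of it and the grasp point (between the pads) lies 54 mm ahead of it (ctrl.finger_overhang is the distance from the TCP to the fingertips, in m); z points along the fingers, y is the line along which they close (so a half turn about z gives the same grasp; the last joint's range is limited). The gripper opens to 85 mm and grips with 20 to 120 N. Pads are 22 mm wide; open, the fingers measure 114 mm over their backs; the gripper's body (76 mm by 85 mm) begins 54 mm behind the grasp point. The pads swing forward as they close: fully open they stand 13 mm farther back than shut.
Start: joints at [1.109, 0.053, 1.613, -0, 1.476, -0.119], TCP at [0.21, 0.589, 0.304] pointing down, gripper open.
Joint ranges: [-3.01, 3.01], [-1.01, 2.22], [0.06, 2.58], [-1.02, 4.17], [0.09, 2.62], [-3.14, 3.14]. Speed limits (rad/s): [2.57, 2.57, 3.14, 3.14, 3.14, 3.14].

## Interface

Orientations are given as a rotation vector (axis times angle).
In Python, from station import ctrl, vision gives the robot as it stands. The module is installed in compiled form; this text tells all that it offers.
- The arm moves only by the tool drive_tool, never from a script. Its argument "rows" is a list of rows, each a list of 2 entries, a list of its own where there are three numbers: the shift along the tool's x, y, z in m, then the turn about the tool's z in rad. A call has 1 to 10 rows; each row shifts and turns the commanded pose from where the row before left it, along the tool's axes as they then stand; what a row does not reach is not made up. A row lasts 1/10 s, in which the tool goes at most 50 mm and 8.59 degrees, less where a joint would pass 70% of its speed; a pose out of reach is approached as far as the arm can. A call with a gripper value outside its range is refused whole. "jaw" is the closure, from 0 (fully open) to 1 (shut), set as the call begins (left out, the last holds). The fingers move at their own pace and stop on an object; "grip_force" is the grip in N (left out, the last holds). Time passes only in rows, so rows that do not move let the fingers close. It gives the time, the measured TCP pose, the force, the opening and the grip force at its end, in the units of the state.
- ctrl.get_obs(): the state, without advancing time (a new reading comes with each control period).
- vision.get_image(name): name is "side" or "top"; returns a dict with "image" (400x640x3 uint8, blue, green, red), "vertical_fov" (degrees; the focal length in pixels is half the picture's height over the tangent of half this angle, whatever the lens; pixels are square), "cx", "cy" (the principal point, pixels), "R" (3x3) and "t" (3): a world point X has camera coordinates R X + t. Camera axes: x right, y down, z forward; pixel columns grow to the right and rows downward; lengths in m; the calibration is good to about 2 mm. A picture is of the moment at which its call begins. There is no depth.
- ctrl.finish_job(): hands the job in; it is judged then, once.
The state is a dict: "t": time; "q": joint angles; "dq": joint speeds; "effort": joint torques, N m; "tool_pos": TCP position; "tool_rot": TCP orientation; "contact_force": force on the tool from outside, world axes, zero at the start; "wrist_torque": the same for the moment, N m; "opening": finger opening in m; "grip_force": force on a finger pad.
Only numpy, scipy, OpenCV 4.12 (cv2) and the standard library are available. Lean on these libraries where they do the work, as an engineer would, in place of code of your own. Each camera call takes 0.05 s, during which the arm holds its last target. There are 200 camera calls.

## Working session

There is one attempt and no reset: what is moved stays moved. The work goes in short steps, Python scripts to look and compute and a tool call to move; the robot and the scene stay as the last step left them, time stands still between calls to the robot, and variables do not carry over. Pictures are saved under pics/ and viewed, at most 10 in all, crops included, and the job is handed in when it is done.

Besides the shell and the picture viewer there is one more tool, called after ">>>" by a JSON object that holds its "method" and its "body". drive_tool: Moves the arm, as the interface text tells. Its arguments: {"type":"object","properties":{"rows":{"type":"array","items":{"type":"array"}},"jaw":{"type":"number"},"grip_force":{"type":"number"}},"required":["rows"]}

```bash
mkdir -p pics; python3 - <<'E'
from station import ctrl, vision
import cv2,pickle
o=ctrl.get_obs();print({k:o[k] for k in('t','tool_pos','tool_rot','opening')},ctrl.finger_overhang)
for n in('side','top'):
    d=vision.get_image(n);cv2.imwrite(f'pics/{n}0.png',d['image']);pickle.dump(d,open(n+'0.pkl','wb'))
    print(n,d['vertical_fov'],d['cx'],d['cy'],d['R'],d['t'])
E
```

```text
{'t': 0.0, 'tool_pos': array([0.20986491, 0.58820647, 0.3026587 ]), 'tool_rot': array([-5.35748131e-01, -3.09496044e+00,  3.07027033e-03]), 'opening': 0.0856362807284382} 0.0726
side 45.604560872447166 325.2769989713974 200.36247887012553 [[ 0.98985212 -0.14205498  0.0036273 ]
 [-0.07925447 -0.57307982 -0.81565817]
 [ 0.11794704  0.80709349 -0.57852277]] [-0.56169924  0.14132095  1.10032322]
top 53.73942768740002 315.5994062042456 206.43050189216143 [[ 0.02307358 -0.99968233  0.01014131]
 [-0.98316851 -0.02452906 -0.181047  ]
 [ 0.18123824 -0.00579321 -0.98342216]] [-0.03918185  0.562544    1.10228294]
```

View pics/side0.png

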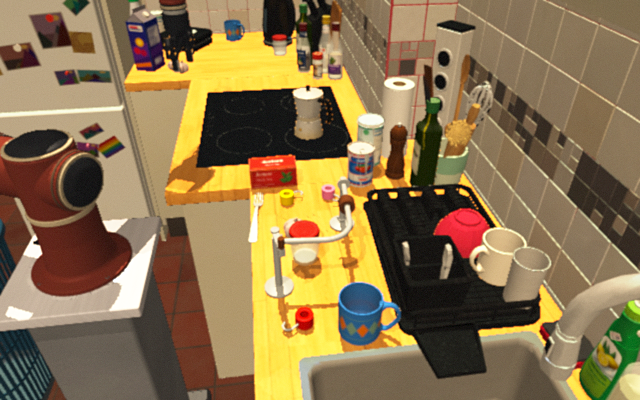

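View pics/top0.png

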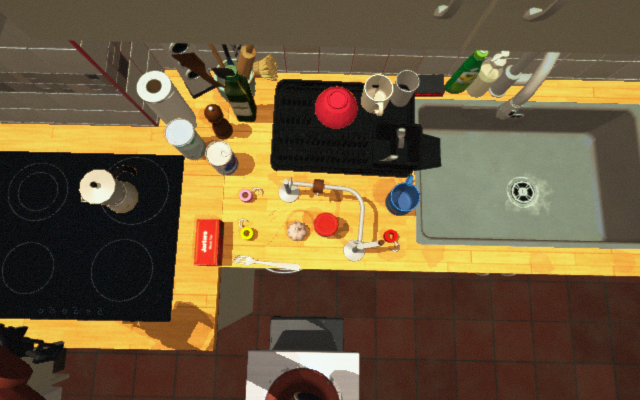

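The side view shows the rail with its near post at about (278,240) and its bend at (348,235), and the dark barrel on leg A near (347,200). In the top view the far post is at (288,190), the barrel at (318,186), the near post at (354,250), and the catch points right to about (380,243). I'll zoom in on the top view.

```bash
cat > h.py <<'E'
import numpy as np,pickle,cv2
def ray(d,u,v):
    f=200/np.tan(np.radians(d['vertical_fov']/2));R=np.array(d['R']);t=np.array(d['t'])
    return -R.T@t, R.T@np.array([(u-d['cx'])/f,(v-d['cy'])/f,1])
def onz(d,u,v,z):
    c,r=ray(d,u,v);return c+r*(z-c[2])/r[2]
def proj(d,X):
    f=200/np.tan(np.radians(d['vertical_fov']/2));p=np.array(d['R'])@X+d['t'];return p[:2]/p[2]*f+[d['cx'],d['cy']]
def two(d1,p1,d2,p2):
    c1,r1=ray(d1,*p1);c2,r2=ray(d2,*p2)
    s=np.linalg.lstsq(np.c_[r1,-r2],c2-c1,rcond=None)[0];a=c1+r1*s[0];b=c2+r2*s[1]
    return (a+b)/2,np.linalg.norm(a-b)
E
python3 - <<'E'
import cv2
a=cv2.imread('pics/top0.png')[165:275,270:410];b=cv2.imread('pics/side0.png')[165:305,250:390]
cv2.imwrite('pics/tz.png',cv2.resize(a,None,fx=5,fy=5,interpolation=cv2.INTER_CUBIC))
cv2.imwrite('pics/sz.png',cv2.resize(b,None,fx=4,fy=4,interpolation=cv2.INTER_CUBIC))
E
```

```text
(no output)
```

View pics/tz.png

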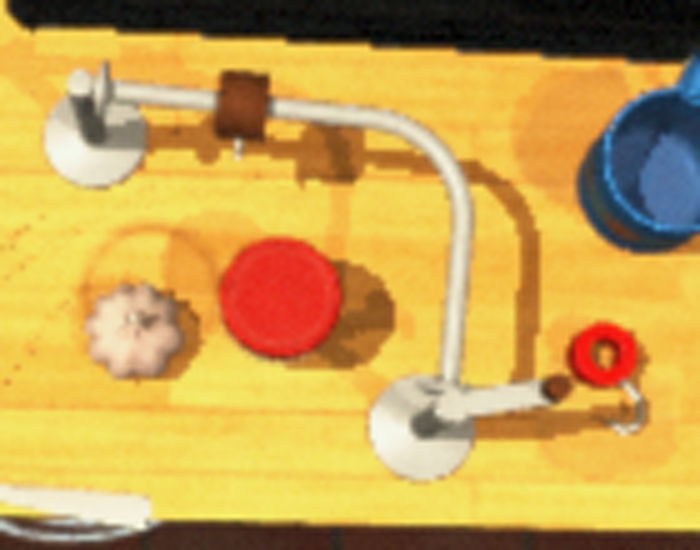

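View pics/sz.png

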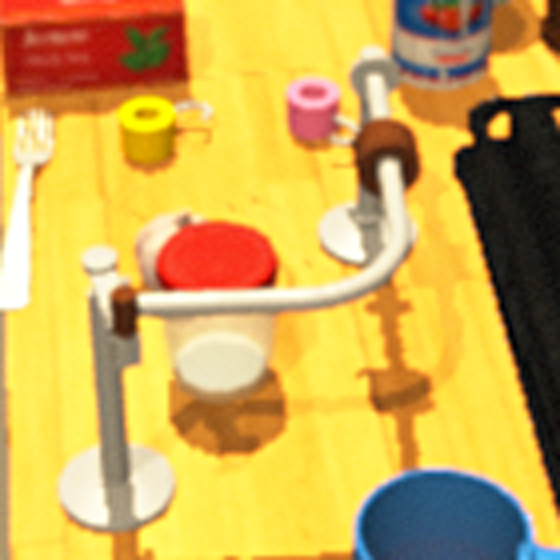

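The zoomed top view shows the far foot at (95,137), the near foot at (420,428), the far post top at (80,82), leg A through (190,97) to (360,117), leg B through (465,215) to (451,370), the barrel at (243,104) and the knob at (556,388). In the side crop the knob is at (123,310) and the barrel at (388,152).

```bash
python3 - <<'E'
from h import *
T=pickle.load(open('top0.pkl','rb'));S=pickle.load(open('side0.pkl','rb'))
t=lambda x,y:(270+x/5-.4,165+y/5-.4); s=lambda x,y:(250+x/4-.4,165+y/4-.4)
np.set_printoptions(precision=4,suppress=True)
P=lambda n,x,y,z:print(n,onz(T,*t(x,y),z))
nf=onz(T,*t(420,428),0);ff=onz(T,*t(95,137),0)
print('cam',ray(T,0,0)[0]);print('near',nf,'far',ff,np.linalg.norm(nf-ff))
d=(ff-nf)[:2];yaw=np.arctan2(d[1],d[0])-np.arctan2(215,155);print('yaw',yaw)
P('fartop',80,82,.14);P('A1',190,97,.13);P('A2',360,117,.13);P('B1',465,215,.13);P('B2',451,370,.13)
P('barrel',243,104,.1265+.01);P('knob',556,388,.175);P('jar',280,297,.085)
print('knob2',two(T,t(556,388),S,s(123,310)));print('barrel2',two(T,t(243,104),S,s(388,152)))
print('side nearfoot',onz(S,*s(117,485),0),'far',onz(S,*s(370,234),0))
# model
for yw in(yaw,):
  R=np.array([[np.cos(yw),-np.sin(yw)],[np.sin(yw),np.cos(yw)]])
  o=(nf+ff)[:2]/2-R@np.array([-12.5e-3,37.5e-3])
  print('origin',o)
  for n,p in dict(near=(-90,-70,140),A1=(65,120,130),A0=(65,-15,130),mid=(10+38.9,-15-38.9,130),B0=(10,-70,130),Bh=(-62,-70,130),far=(65,145,140)).items():
    X=np.r_[o+R@np.array(p[:2])/1e3,p[2]/1e3];q=proj(T,X);q2=proj(S,X)
    print(n,X,'tz',(q+.4-[270,165])*5,'sz',(q2+.4-[250,165])*4)
E
```

```text
cam [ 0.3542 -0.019   1.1863]
near [ 0.4423 -0.1429  0.    ] far [0.6159 0.0581 0.    ] 0.2655517778678386
yaw -0.08766972624206348
fartop [0.6154 0.0582 0.14  ]
A1 [ 0.611  -0.0018  0.13  ]
A2 [ 0.6021 -0.0954  0.13  ]
B1 [ 0.5488 -0.1532  0.13  ]
B2 [ 0.4641 -0.1458  0.13  ]
barrel [ 0.6062 -0.0309  0.1365]
knob [ 0.4514 -0.1944  0.175 ]
jar [ 0.5076 -0.0548  0.085 ]
knob2 (array([ 0.4525, -0.1953,  0.1698]), np.float64(0.0012223143392527476))
barrel2 (array([ 0.6096, -0.0311,  0.1292]), np.float64(0.003091219353334882))
side nearfoot [ 0.4448 -0.1408 -0.    ] far [0.6196 0.0591 0.    ]
origin [ 0.5382 -0.0809]
near [ 0.4425 -0.1427  0.14  ] tz [447.3397 408.6515] sz [ 97.8558 290.0295]
A1 [0.6135 0.033  0.13  ] tz [126.98    91.0137] sz [372.727  88.499]
A0 [ 0.6017 -0.1015  0.13  ] tz [371.1168 118.0289] sz [394.2088 228.9534]
mid [ 0.5822 -0.1389  0.13  ] tz [438.8997 154.334 ] sz [370.2062 276.2581]
B0 [ 0.5421 -0.1515  0.13  ] tz [461.8146 227.1259] sz [296.5353 298.8294]
Bh [ 0.4703 -0.1452  0.13  ] tz [449.8555 358.2936] sz [154.5149 303.4664]
far [0.6157 0.0579 0.14  ] tz [80.6684 81.5714] sz [369.6003  51.4245]
```

Both views agree with the rail model to about 2 mm: yaw -0.088 and origin (0.538,-0.081). I'll straddle the rod behind the barrel with half-closed fingers and push it along.

>>> {"method": "drive_tool", "body": {"rows": [[[-0.03,-0.022,0],0],[[-0.035,-0.0255,0],0],[[-0.035,-0.0255,0],0],[[-0.035,-0.0255,0],0],[[-0.035,-0.0255,0],0],[[-0.035,-0.0255,0],0],[[-0.035,-0.0255,0],0],[[-0.035,-0.0255,0],0],[[-0.035,-0.0255,0],0],[[-0.035,-0.0255,0],0]], "jaw": 0.72}}

```text
t: 1.1
tool_pos: [0.4509, 0.2341, 0.3035]
tool_rot: [-0.536, -3.095, 0.0]
contact_force: [1.2, 0.1, -0.3]
opening: 0.024
grip_force: 0.0
```

Opening is 24 mm as planned. A helper will convert world moves into tool shifts.

```bash
cat >> h.py <<'E'
from scipy.spatial.transform import Rotation as Ro
YAW=-.0877;O=np.array([.5387,-.0808])
def rail(x,y): # rail mm -> world xy
    c,s=np.cos(YAW),np.sin(YAW);return O+np.array([c*x-s*y,s*x+c*y])/1e3
def torail(p):
    c,s=np.cos(YAW),np.sin(YAW);d=(np.array(p[:2])-O)*1e3;return np.array([c*d[0]+s*d[1],-s*d[0]+c*d[1]])
def todo(xy,z,ang):
    from station import ctrl
    o=ctrl.get_obs();R=Ro.from_rotvec(o['tool_rot']).as_matrix();th=np.arctan2(R[1,0],R[0,0])
    d=np.r_[xy,z]-o['tool_pos'];turn=(th-ang+np.pi)%(2*np.pi)-np.pi
    print('t',o['t'],'rail',torail(o['tool_pos']),'z',o['tool_pos'][2],'tool shift',np.round(R.T@d,4),'turn',round(turn,3),'F',np.round(o['contact_force'],1))
E
python3 - <<'E'
from h import *
todo(rail(65,92),.30,np.pi/2+YAW)
E
```

```text
t 1.1 rail [-115.02927899  306.03162   ] z 0.303521611176289 tool shift [-0.2282 -0.1617  0.0035] turn 1.316 F [ 1.2  0.1 -0.3]
```

>>> {"method": "drive_tool", "body": {"rows": [[[-0.038,-0.027,0],0],[[-0.038,-0.027,0],0],[[-0.038,-0.027,0],0],[[-0.038,-0.027,0],0],[[-0.038,-0.027,0],0],[[-0.038,-0.027,0.0],0],[[0,0,0],0.1316],[[0,0,0],0.1316],[[0,0,0],0.1316],[[0,0,0],0.1316]]}}

```text
t: 2.1
tool_pos: [0.6105, 0.0063, 0.303]
tool_rot: [-1.331, -2.844, 0.001]
contact_force: [0.7, 0.2, 0.1]
opening: 0.0242
grip_force: 0.0
```

>>> {"method": "drive_tool", "body": {"rows": [[[0,0,0],0.1316],[[0,0,0],0.1316],[[0,0,0],0.1316],[[0,0,0],0.1316],[[0,0,0],0.1316],[[0,0,0],0.1316],[[0,0,0],0],[[0,0,0],0]]}}

```text
t: 2.9
tool_pos: [0.6106, 0.0066, 0.3035]
tool_rot: [-2.314, -2.124, 0.001]
contact_force: [-0.1, 0.2, -0.0]
opening: 0.024
grip_force: 0.0
```

```bash
python3 - <<'E'
from h import *
todo(rail(65,92),.192,np.pi/2+YAW)
E
```

```text
t 2.9 rail [63.942571   93.37130765] z 0.30347042898011856 tool shift [-0.0014  0.0011  0.1115] turn 0.002 F [-0.1  0.2 -0. ]
```

>>> {"method": "drive_tool", "body": {"rows": [[[0,0.001,0.02],0.002],[[0,0,0.02],0],[[0,0,0.018],0],[[0,0,0.015],0],[[0,0,0.013],0],[[0,0,0.013],0],[[0,0,0.012],0],[[0,0,0],0]]}}

```text
t: 3.7
tool_pos: [0.6107, 0.0066, 0.1906]
tool_rot: [-2.317, -2.118, 0.004]
contact_force: [-0.6, 0.7, -1.4]
opening: 0.024
grip_force: 0.0
```

```bash
python3 - <<'E'
from h import *
from station import vision
d=vision.get_image('side');a=d['image'][125:265,260:440]
b=vision.get_image('top')['image'][130:250,250:410]
cv2.imwrite('pics/c1.png',np.hstack([cv2.resize(a,(450,350)),cv2.resize(b,(350,350))]))
todo(rail(65,92),.192,np.pi/2+YAW)
E
```

```text
t 3.8 rail [65.19360467 93.33929128] z 0.19287338966641848 tool shift [-0.0013 -0.0002  0.0009] turn -0.002 F [ 0.6 -0.5  0.6]
```

View pics/c1.png

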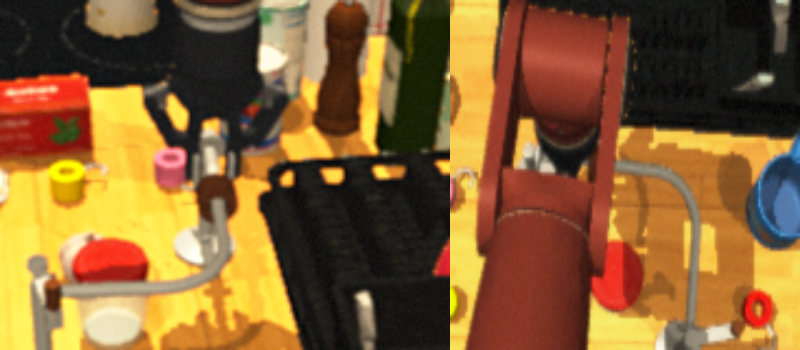

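The fingers straddle the rod behind the barrel: in the side crop the barrel is at (215,195) and the fingers just beyond it. I'll push along leg A now.

>>> {"method": "drive_tool", "body": {"rows": [[[-0.008,0,0],0],[[-0.011,0,0],0],[[-0.011,0,0],0],[[-0.011,0,0],0],[[-0.011,0,0],0],[[-0.011,0,0],0],[[-0.011,0,0],0],[[-0.011,0,0],0],[[-0.011,0,0],0],[[-0.01,0,0],0]]}}

```text
t: 4.8
tool_pos: [0.602, -0.1, 0.1928]
tool_rot: [-2.319, -2.119, 0.0]
contact_force: [0.3, 0.2, -0.8]
opening: 0.024
grip_force: 0.4
```

```bash
python3 - <<'E'
from h import *
from station import vision
b=vision.get_image('top')['image'][130:260,270:420]
a=vision.get_image('side')['image'][155:285,260:410]
cv2.imwrite('pics/c2.png',np.hstack([cv2.resize(a,(400,347)),cv2.resize(b,(400,347))]))
todo(rail(65,-15),.192,np.pi/2+YAW)
E
```

```text
t 4.9 rail [ 64.88626897 -14.04010129] z 0.19284646946965564 tool shift [-0.001   0.0001  0.0008] turn -0.004 F [-0.1 -1.3  0.5]
```

View pics/c2.png

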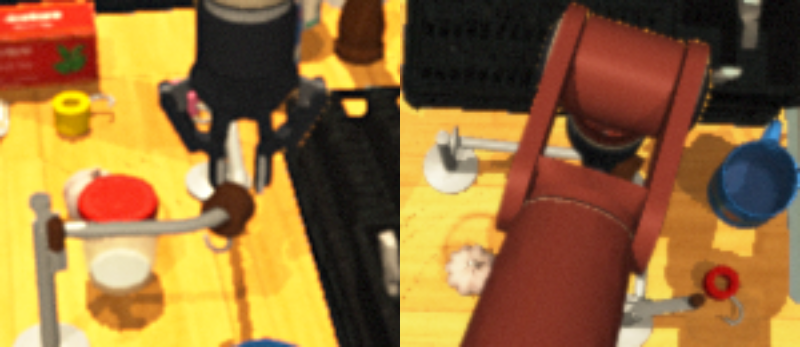

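The barrel is at the start of the bend, ahead of the fingers. I'll follow the arc in steps of 6°.

>>> {"method": "drive_tool", "body": {"rows": [[[-0.0057,-0.0003,0],0.105],[[-0.0057,-0.0003,0],0.105],[[-0.0057,-0.0003,0],0.105],[[-0.0057,-0.0003,0],0.105],[[-0.0057,-0.0003,0],0.105],[[-0.0057,-0.0003,0],0.105],[[-0.0057,-0.0003,0],0.105]]}}

```text
t: 5.6
tool_pos: [0.5852, -0.134, 0.1931]
tool_rot: [2.928, 1.139, 0.002]
contact_force: [1.4, 0.3, -0.1]
opening: 0.024
grip_force: 0.7
```

```bash
python3 - <<'E'
from h import *
a=np.radians(42)
todo(rail(10+55*np.cos(a),-15-55*np.sin(a)),.192,np.pi/2+YAW-a)
E
```

```text
t 5.6 rail [ 50.97924013 -48.91782117] z 0.19308243988528348 tool shift [-0.0022  0.0019  0.0011] turn -0.008 F [ 1.4  0.3 -0.1]
```

>>> {"method": "drive_tool", "body": {"rows": [[[-0.0065,0.0005,0],0.105],[[-0.0065,0.0005,0],0.105],[[-0.006,-0.0001,0],0.105],[[-0.0057,-0.0002,0],0.105],[[-0.0057,-0.0003,0],0.105],[[-0.0057,-0.0003,0],0.105],[[-0.0057,-0.0003,0],0.1],[[-0.0057,-0.0003,0],0.1],[[0,0,0],0]]}}

```text
t: 6.5
tool_pos: [0.5422, -0.1508, 0.1928]
tool_rot: [3.139, -0.132, -0.0]
contact_force: [-0.8, -0.2, -0.2]
opening: 0.024
grip_force: 0.0
```

```bash
python3 - <<'E'
from h import *
from station import vision
b=vision.get_image('top')['image'][150:280,290:440]
a=vision.get_image('side')['image'][155:285,250:400]
cv2.imwrite('pics/c3.png',np.hstack([cv2.resize(a,(400,347)),cv2.resize(b,(400,347))]))
todo(rail(10,-70),.192,YAW)
E
```

```text
t 6.6 rail [ 10.14210089 -69.4907098 ] z 0.19298886359894446 tool shift [-0.0001  0.0005  0.001 ] turn 0.006 F [ 0.3 -0.2  0.3]
```

View pics/c3.png

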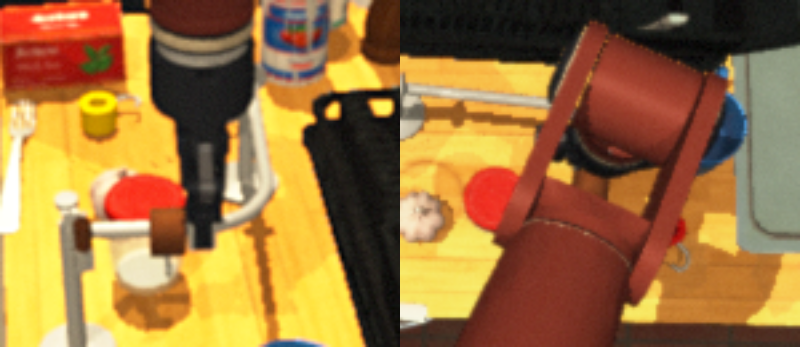

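The hanger is on leg B just ahead of the fingers, with the barrel at (168,230) in the side crop. I'll push it home gently.

>>> {"method": "drive_tool", "body": {"rows": [[[-0.006,0,0],0],[[-0.006,0,0],0],[[-0.006,0,0],0],[[-0.006,0,0],0],[[-0.006,0,0],0],[[-0.005,0,0],0],[[-0.004,0,0],0],[[-0.003,0,0],0],[[0,0,0],0]]}}

```text
t: 7.5
tool_pos: [0.5004, -0.1475, 0.1928]
tool_rot: [3.139, -0.132, -0.001]
contact_force: [-0.1, -0.1, 0.0]
opening: 0.0236
grip_force: 0.0
```

```bash
python3 - <<'E'
from h import *
from station import vision
d=vision.get_image('side');a=d['image'][175:285,250:360]
cv2.imwrite('pics/c4.png',cv2.resize(a,(550,550)))
todo(rail(-37,-70),.192,YAW)
for p in((-76,-70),(-48,-70)):print(((proj(d,np.r_[rail(*p),.13])-[250,175])*5).round())
E
```

```text
t 7.55 rail [-32.17334871 -69.7862033 ] z 0.19283265618418366 tool shift [-0.0048  0.0002  0.0008] turn 0.003 F [-0.6 -1.  -0.3]
[158. 328.]
[227. 326.]
```

View pics/c4.png

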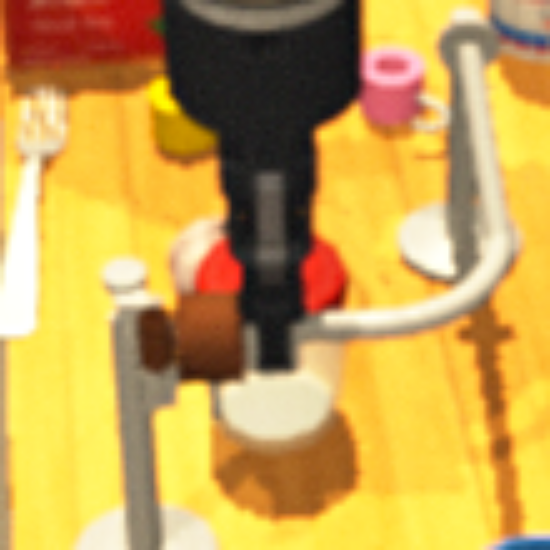

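The barrel spans columns 177–243 against the expected home span of 158–227, so about 6 mm remains.

>>> {"method": "drive_tool", "body": {"rows": [[[-0.002,0,0],0],[[-0.002,0,0],0],[[-0.002,0,0],0],[[-0.001,0,0],0],[[0,0,0],0]]}}

```text
t: 8.05
tool_pos: [0.4949, -0.147, 0.1932]
tool_rot: [3.138, -0.133, 0.007]
contact_force: [6.1, 0.5, -3.6]
opening: 0.0242
grip_force: 3.2
```

>>> {"method": "drive_tool", "body": {"rows": [[[-0.001,0,0],0],[[-0.001,0,0],0],[[0,0,0],0]]}}

```text
t: 8.35
tool_pos: [0.4946, -0.147, 0.1937]
tool_rot: [3.138, -0.133, 0.017]
contact_force: [13.6, -0.8, -6.3]
opening: 0.024
grip_force: 6.7
```

The hanger is firmly against the stop (13 N). I'll back off, lift, then set up to straddle the knob.

>>> {"method": "drive_tool", "body": {"rows": [[[0.003,0,0],0],[[0.004,0,0],0],[[0,0,-0.02],0],[[0,0,-0.03],0],[[0,0,-0.03],0],[[0,0,-0.02],0.129],[[0,0,0],0.129],[[0,0,0],0.129],[[0,0,0],0.129],[[0,0,0],0.129]], "jaw": 0.72}}

```text
t: 9.35
tool_pos: [0.4985, -0.1473, 0.2927]
tool_rot: [2.932, -1.128, -0.002]
contact_force: [0.8, 0.4, -1.2]
opening: 0.0237
grip_force: 0.0
```

>>> {"method": "drive_tool", "body": {"rows": [[[0,0,0],0.129],[[0,0,0],0.129],[[0,0,0],0.129],[[0,0,0],0.129],[[0,0,0],0.129],[[0,0,0],0]], "jaw": 0.65}}

```text
t: 9.95
tool_pos: [0.4986, -0.1473, 0.2927]
tool_rot: [2.429, -1.992, -0.002]
contact_force: [-0.2, -0.2, 0.2]
opening: 0.0299
grip_force: 0.0
```

```bash
python3 - <<'E'
from h import *
k=torail([.452,-.195]);a=np.arctan2(k[1]+70,k[0]+90);print(k,np.hypot(k[0]+90,k[1]+70),-a)
todo(rail(-90+53*np.cos(a),-70+53*np.sin(a)),.235,YAW+a)
E
```

```text
[ -76.36428977 -121.3549556 ] 53.13439618486089 1.3112658271206286
t 9.95 rail [-34.16110809 -69.77521006] z 0.29266184372946386 tool shift [0.0375 0.0549 0.0577] turn 0.025 F [-0.2 -0.2  0.2]
```

The knob's radius measures 53.1 mm against 53 given.

>>> {"method": "drive_tool", "body": {"rows": [[[0.0125,0.018,0],0],[[0.0125,0.018,0],0],[[0.0125,0.019,0],0.025],[[0,0,0.01],0],[[0,0,0.015],0],[[0,0,0.015],0],[[0,0,0.01],0],[[0,0,0.008],0],[[0,0,0],0]]}}

```text
t: 10.85
tool_pos: [0.4517, -0.1941, 0.2328]
tool_rot: [2.404, -2.022, -0.005]
contact_force: [-0.4, 0.4, -0.2]
opening: 0.0299
grip_force: 0.0
```

```bash
python3 - <<'E'
from h import *
from station import vision
b=vision.get_image('top')['image'][180:290,320:450]
a=vision.get_image('side')['image'][175:285,240:370]
cv2.imwrite('pics/c5.png',np.hstack([cv2.resize(a,(400,338)),cv2.resize(b,(400,338))]))
a=-1.311
todo(rail(-90+53*np.cos(a),-70+53*np.sin(a)),.235,YAW+a)
E
```

```text
t 10.95 rail [ -76.02140386 -121.02334502] z 0.2348873481950607 tool shift [ 0.0001  0.0004 -0.0001] turn 0.0 F [-0.5 -1.  -0.3]
```

View pics/c5.png

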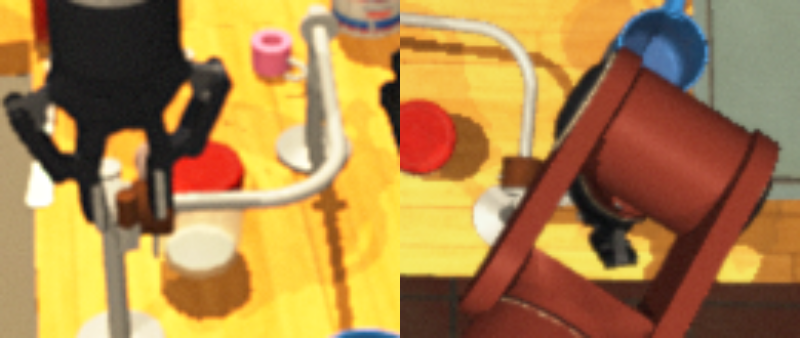

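The fingers straddle the knob: in the side crop the knob is at (130,205), between the finger tips. I'll swing it shut.

>>> {"method": "drive_tool", "body": {"rows": [[[-0.0003,-0.0053,0],-0.1],[[-0.0003,-0.0053,0],-0.1],[[-0.0003,-0.0053,0],-0.1],[[-0.0003,-0.0053,0],-0.1],[[-0.0003,-0.0053,0],-0.1],[[-0.0003,-0.0053,0],-0.1],[[-0.0003,-0.0053,0],-0.1]]}}

```text
t: 11.65
tool_pos: [0.484, -0.1766, 0.2358]
tool_rot: [2.953, -1.07, 0.001]
contact_force: [-0.6, -0.3, 0.2]
opening: 0.0302
grip_force: 0.4
```

```bash
python3 - <<'E'
from h import *
a=-.611
todo(rail(-90+53*np.cos(a),-70+53*np.sin(a)),.235,YAW+a)
E
```

```text
t 11.65 rail [ -46.06247295 -100.20239511] z 0.23581096307240623 tool shift [-0.0003  0.0005  0.0008] turn 0.004 F [-0.6 -0.3  0.2]
```

>>> {"method": "drive_tool", "body": {"rows": [[[-0.0003,-0.0053,0],-0.1],[[-0.0003,-0.0053,0],-0.1],[[-0.0003,-0.0053,0],-0.1],[[-0.0003,-0.0053,0],-0.1],[[-0.0003,-0.0053,0],-0.1],[[-0.0003,-0.0053,0],-0.1],[[0,0,0],0]]}}

```text
t: 12.35
tool_pos: [0.4961, -0.1473, 0.2359]
tool_rot: [3.137, -0.155, 0.003]
contact_force: [0.1, -0.7, 0.7]
opening: 0.0294
grip_force: 0.0
```

>>> {"method": "drive_tool", "body": {"rows": [[[0,-0.003,0],0],[[0,-0.003,0],0],[[0,-0.001,0],0],[[0,0,0],0]]}}

```text
t: 12.75
tool_pos: [0.4964, -0.1404, 0.2351]
tool_rot: [-3.138, 0.156, -0.0]
contact_force: [0.4, 0.6, 0.9]
opening: 0.0298
grip_force: 0.1
```

>>> {"method": "drive_tool", "body": {"rows": [[[0,-0.001,0],0],[[0,-0.001,0],0],[[0,0,0],0]]}}

```text
t: 13.05
tool_pos: [0.4964, -0.1396, 0.2349]
tool_rot: [3.134, -0.156, -0.0]
contact_force: [0.3, -6.2, -0.1]
opening: 0.0298
grip_force: 2.9
```

>>> {"method": "drive_tool", "body": {"rows": [[[0,-0.001,0],0],[[0,-0.001,0],0],[[0,0,0],0]]}}

```text
t: 13.35
tool_pos: [0.4965, -0.1391, 0.235]
tool_rot: [3.13, -0.157, -0.0]
contact_force: [-0.3, -10.9, -1.2]
opening: 0.0299
grip_force: 5.9
```

The catch is on its stop, since the force rises to 11 N at the expected place. I'll back off 5 mm, which stays inside the 16 mm play, then lift and check.

>>> {"method": "drive_tool", "body": {"rows": [[[0,0.003,0],0],[[0,0.004,0],0],[[0,0,-0.02],0],[[0,0,-0.03],0],[[0,0,-0.04],0],[[0.03,0,-0.04],0],[[0.04,0,0],0],[[0.04,0,0],0],[[0.04,0,0],0],[[0,0,0],0]]}}

```text
t: 14.35
tool_pos: [0.6482, -0.1583, 0.3614]
tool_rot: [-3.135, 0.154, 0.006]
contact_force: [-1.0, -0.5, -0.9]
opening: 0.0302
grip_force: 0.0
```

```bash
python3 - <<'E'
from h import *
from station import vision,ctrl
d=vision.get_image('side');a=d['image'][175:285,240:370]
D=vision.get_image('top');b=D['image'][180:290,320:450]
cv2.imwrite('pics/c6.png',np.hstack([cv2.resize(a,(400,338)),cv2.resize(b,(400,338))]))
q=np.r_[rail(-37,-70),.17]
print('shut knob expected',(proj(d,q)-[240,175])*400/130,(proj(D,q)-[320,180])*400/130+[400,0]);o=ctrl.get_obs();print(o['tool_pos'],o['contact_force'],o['t'])
E
```

```text
shut knob expected [185.47011522 152.31955199] [529.99268377 138.17186225]
[ 0.64559053 -0.15807044  0.3633172 ] [-1.15208379  0.87867757  0.33515338] 14.45
```

View pics/c6.png

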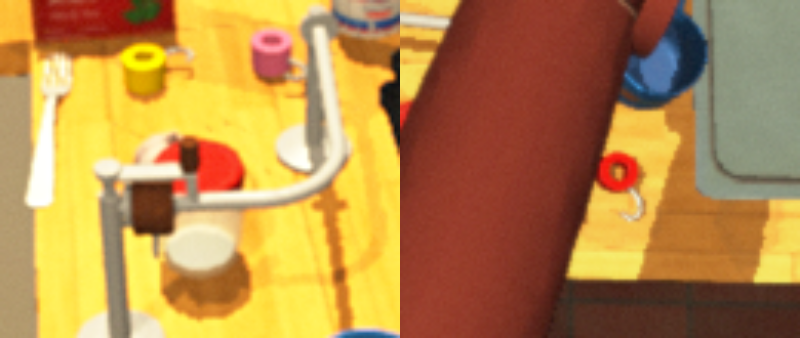

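The catch is shut over the rod: the knob is at (188,153) against an expected (185,152). Its tongue sits behind the hanger, and the barrel at (153,205) is against the disc. The gripper is clear.

```bash
python3 -c "
from station import ctrl
print(ctrl.finish_job())"
```

```text
the job is handed in; nothing more can be done
None
```

I slid the hanger round the corner to the near stop and swung the catch shut behind it. The gripper was clear of everything, and I handed the job in at about 14.5 s; no verdict came back.

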